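# Close up the sample row and start the conduction run

### The arm

A 6-joint arm with a two-finger parallel gripper is mounted at the origin on the work surface. World frame = base frame: x ahead of the robot, y to its left, z up, the work surface at z = 0. Lengths are in m, angles in degrees, forces in N, time in s.
With the tool pointing down it reaches from about 0.4 to 0.925 m from the base axis. Payload 12.5 kg.
Tool frame: the origin (TCP) lies on the mounting face of the last link; the fingertips stand 190 mm ahead of it and the grasp point (between the pads) lies 171 mm ahead of it; z points along the fingers, y is the line along which they close (so a half turn about z gives the same grasp; the last joint's range is limited). The gripper opens to 95 mm and grips with 3 to 60 N. Pads are 20 mm wide; open, the fingers measure 119 mm over their backs; the gripper's body (75 mm by 180 mm) begins 59 mm behind the grasp point.
Start: joints at [-74.691, 28.126, 89.318, -0, 62.55, -6.05], TCP at [0.228, -0.582, 0.405] pointing down, gripper open.
Joint ranges: [-177.58, 177.58], [-47.91, 125.51], [2.72, 160], [-65.01, 245.01], [3.68, 167.84], [-153.87, 153.87]. Speed limits (degrees/s): [127.2, 127.2, 159.86, 180, 180, 180].

### API

Orientations are given as [roll, pitch, yaw] about the fixed x, y, z axes, in that order (R = Rz(yaw) Ry(pitch) Rx(roll)).
In Python, from rig import get_state, get_image, ticket gives the robot as it stands.
- The arm moves only by the tool play_rows, never from a script. Its argument "motion" is a list of rows, each an object with "dp": the shift along the tool's x, y, z in m, a list of three; "yaw": the turn about the tool's z in rad; "gripper": the finger opening in m, from 0 to 0.0951. In form: [{"dp": [tx, ty, tz], "yaw": yaw, "gripper": gripper}, ...]. A call has 1 to 20 rows; each row is the pose to reach, as a shift and turn from the pose commanded when the call began, along the tool's axes at that moment; what a row does not reach only later rows make up. A row lasts 1/12 s, in which the tool goes at most 41.7 mm and 7.16 degrees, less where a joint would pass 70% of its speed; a pose out of reach is approached as far as the arm can. A call with a gripper value outside its range is refused whole. The fingers move at their own pace and stop on an object; the grip force is fixed at half the most. Time passes only in rows, so rows that repeat a pose let the fingers close. It gives the time, the measured TCP pose, the force, the opening and the grip force at its end, in the units of the state.
- get_state(): the state, without advancing time (a new reading comes with each control period).
- get_image(name): name is "scene" or "side" or "wrist"; returns a dict with "frame" (400x640x3 uint8, red, green, blue), "fx", "fy", "cx", "cy" (pixels), "T" (4x4, takes a point from camera to world coordinates); the wrist camera has in their place "T_tool_cam" (4x4, takes a point from camera to tool coordinates, whose origin is the TCP and whose axes are the flange's). Camera axes: x right, y down, z forward; pixel columns grow to the right and rows downward; lengths in m; the calibration is good to about 2 mm. A picture is of the moment at which its call begins: read the wrist's pose just before it. There is no depth.
- ticket.sign_off(): hands the job in; it is judged then, once.
The state is a dict: "clock": time; "joint_positions": joint angles; "qd": joint speeds; "joint_torque": joint torques, N m; "tcp_pos": TCP position; "tool_rot": TCP orientation; "force": force on the tool from outside, world axes, zero at the start; "wrist_torque": the same for the moment, N m; "opening": finger opening in m; "grip_force": force on a finger pad.
Only numpy, scipy, OpenCV 4.12 (cv2) and the standard library are available. Lean on these libraries where they do the work, as an engineer would, in place of code of your own. Each camera call takes 0.05 s, during which the arm holds its last target. There are 200 camera calls.

### The job

Use the fingertips to push the row of five sample blocks along the guide rail as one unbroken train until it is fully home against the heater head, with no gaps left. Only then press the green button fully down to start the measurement, and let it come up again. Do not lift or tip any block or pull the row apart, leave the red button alone, and do not disturb the other things on the table.

Things in the scene. Friction and masses are not known exactly. Their poses are not given: they have to be found in the camera images.
- rail_stop (a point): Centre of the bottom edge of the end-stop face, where the copper-coloured face of the white heater head meets the sliding surface of the rail. x axis: level along the rail in the pushing direction (into the head); y across the rail; z up. The head is fixed and rigid, 66 mm wide, 45 mm long, its top 50 mm above the sliding surface.
- bench: The bench, fixed to the table; its place and yaw vary. Blue base 74 mm wide. Origin under the rail's middle at table height, x towards the stop, whose face is at x = 0.12. The level aluminium sliding surface, 24 mm above the table, runs from x = -0.16 (open end, no wall) to the stop, between two dark guide strips 8 mm high and 39 mm apart inside.
- copper_block: Orange-brown copper sample block, one of five of equal size: 26 mm along the rail, 36 across, 36 high. Loose. Origin at the centre of its underside, x along the rail to the stop. The five stand between the guides face to face (gaps under 0.5 mm) in any order: a row 130 mm long, its front 40 to 100 mm short of the stop. All five weigh about 0.8 kg; pushing takes about 3 to 10 N.
- brass_block: Yellow brass sample block, one of five of equal size: 26 mm along the rail, 36 across, 36 high. Loose. Origin at the centre of its underside, x along the rail to the stop. The five stand between the guides face to face (gaps under 0.5 mm) in any order: a row 130 mm long, its front 40 to 100 mm short of the stop.
- steel_block: Dark grey steel sample block, one of five of equal size: 26 mm along the rail, 36 across, 36 high. Loose. Origin at the centre of its underside, x along the rail to the stop. The five stand between the guides face to face (gaps under 0.5 mm) in any order: a row 130 mm long, its front 40 to 100 mm short of the stop.
- aluminium_block: Pale silver aluminium sample block, one of five of equal size: 26 mm along the rail, 36 across, 36 high. Loose. Origin at the centre of its underside, x along the rail to the stop. The five stand between the guides face to face (gaps under 0.5 mm) in any order: a row 130 mm long, its front 40 to 100 mm short of the stop.
- ptfe_block: White PTFE sample block, one of five of equal size: 26 mm along the rail, 36 across, 36 high. Loose. Origin at the centre of its underside, x along the rail to the stop. The five stand between the guides face to face (gaps under 0.5 mm) in any order: a row 130 mm long, its front 40 to 100 mm short of the stop.
- start (a joint): Travel of the green button (the start button, no lettering) in m: 0 = released, 0.006 = fully down. Spring return; about 5 N presses it fully down. It counts as pressed beyond 0.004.
- start_top (a point): Centre of the top face of the round green push button, 36 mm across (moves with it), 22 mm above the table when released; pressed straight down. It stands in its own grey housing, 52 mm across and 12 mm high, fixed to the table, left or right of the bench. Which of the two buttons is on which side changes.
- stop (a joint): Travel of the red button (the stop button, no lettering) in m: 0 = released, 0.006 = fully down. Spring return; about 5 N presses it fully down. Not to be pressed.
- stop_top (a point): Centre of the top face of the round red push button, 36 mm across (moves with it), 22 mm above the table when released; pressed straight down. It stands in its own grey housing, 52 mm across and 12 mm high, fixed to the table, left or right of the bench. Which of the two buttons is on which side changes.
- spare_block: Bystander: loose spare black sample block, 26 x 36 x 36 mm, standing on the table on the robot's side of the rail, not part of the row. Origin at the centre of its underside.
- plunger: Bystander: loose green plastic plunger standing upright beyond the rail, foot disc 48 mm across, stem 20 mm thick, 80 mm high. Origin at the centre of its underside.
- sensor_plug: Bystander: loose white sensor plug, stepped cylinder 42 mm across and 55 mm high, standing beyond the rail. Origin at the centre of its underside.
- screwdriver: Bystander: loose screwdriver, 180 mm long, lying on the table between robot and rail. Origin near its middle, at table height; x along it.
- mug: Bystander: loose blue mug, 80 mm across, 90 mm high, to the far left. Origin at the centre of its underside.
- paste_jar: Bystander: loose amber jar with white cap, 60 mm across, 80 mm high, to the far right. Origin at the centre of its underside.
- fuse_carton: Bystander: loose small cardboard carton, 60 x 40 x 30 mm, right of the robot. Origin at the centre of its underside.
Things that resemble listed ones, but are neither listed nor needed, are in the scene too. What is shaped like the aluminium_block but purple is not meant.

How it is judged:
By the outcome, as a careful person would: the job done as asked, in the order asked, and still so for the second after the job is handed in, with the robot touching nothing.
It also fails if it takes over 43 s, if anything falls off the work surface, if the arm or the gripper's body presses on something with over 40 N, if the wrist force passes 120 N, or if a joint passes its speed limit or range.

## Working session

There is one attempt and no reset: what is moved stays moved. The work goes in short steps, Python scripts to look and compute and a tool call to move; the robot and the scene stay as the last step left them, time stands still between calls to the robot, and variables do not carry over. Pictures are saved under pics/ and viewed, at most 10 in all, crops included, and the job is handed in when it is done.

Besides the shell and the picture viewer there is one more tool, called after "Call:" by a JSON object that holds its "method" and its "body". play_rows: Moves the arm, as the interface text tells. Its arguments: {"type":"object","properties":{"motion":{"type":"array","items":{"type":"object","properties":{"dp":{"type":"array","items":{"type":"number"}},"yaw":{"type":"number"},"gripper":{"type":"number"}}}}},"required":["motion"]}

```bash
mkdir -p pics
cat > h.py <<'E'
import numpy as np, cv2
from rig import get_state,get_image
def snap(n,f):
    s=get_state(); im=get_image(n); cv2.imwrite(f'pics/{f}.png',im['frame'][:,:,::-1])
    np.savez(f'pics/{f}.npz',T=im.get('T',np.eye(4)),K=[im[k] for k in('fx','fy','cx','cy')]); return s,im
def ray(f,uv,z):
    d=np.load(f'pics/{f}.npz');fx,fy,cx,cy=d['K'];T=d['T']
    uv=np.atleast_2d(uv).astype(float)
    r=np.c_[(uv[:,0]-cx)/fx,(uv[:,1]-cy)/fy,np.ones(len(uv))]@T[:3,:3].T;o=T[:3,3]
    return o+r*((z-o[2])/r[:,2])[:,None]
def proj(f,P):
    d=np.load(f'pics/{f}.npz');fx,fy,cx,cy=d['K'];T=np.linalg.inv(d['T'])
    q=np.atleast_2d(P)@T[:3,:3].T+T[:3,3];return np.c_[q[:,0]/q[:,2]*fx+cx,q[:,1]/q[:,2]*fy+cy]
E
python3 - <<'E'
from h import *
s,_=snap('scene','s1');snap('side','d1')
print(s)
for f in('s1','d1'): print(np.load(f'pics/{f}.npz')['T'].round(3),np.load(f'pics/{f}.npz')['K'])
E
```

```text
{'clock': 0.0, 'joint_positions': array([-7.46896290e+01,  2.81637324e+01,  8.93504379e+01, -3.04456099e-03,
        6.25496979e+01, -6.04958053e+00]), 'qd': array([ 0.07416147,  0.00923519, -0.06366377,  0.11477003, -0.02537586,
        0.02817302]), 'joint_torque': array([-1.97630565e-03, -6.12650371e+01, -2.58179730e+01,  6.91940566e-02,
        4.82693198e-02, -1.42282779e-04]), 'tcp_pos': array([ 0.22765724, -0.58202173,  0.40416426]), 'tool_rot': array([-1.79936203e+02, -4.04583820e-03,  2.13613542e+01]), 'force': array([ 0.78714326, -0.12798492,  1.19545338]), 'wrist_torque': array([ 0.01939736, -0.01998831, -0.04387159]), 'grip_force': 0.0, 'opening': 0.09515262657855267}
[[-0.691  0.47  -0.549  1.097]
 [ 0.723  0.44  -0.533  0.536]
 [-0.009 -0.765 -0.644  0.713]
 [ 0.     0.     0.     1.   ]] [390.8371797  390.8371797  323.89951506 202.67648378]
[[-0.99  -0.11   0.087  0.445]
 [-0.14   0.697 -0.704  0.776]
 [ 0.017 -0.709 -0.705  0.845]
 [ 0.     0.     0.     1.   ]] [411.9338678  411.9338678  325.95298378 198.2217021 ]
```

View pics/s1.png

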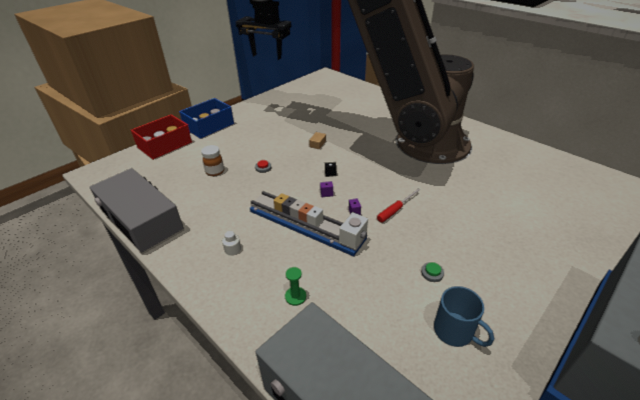

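View pics/d1.png

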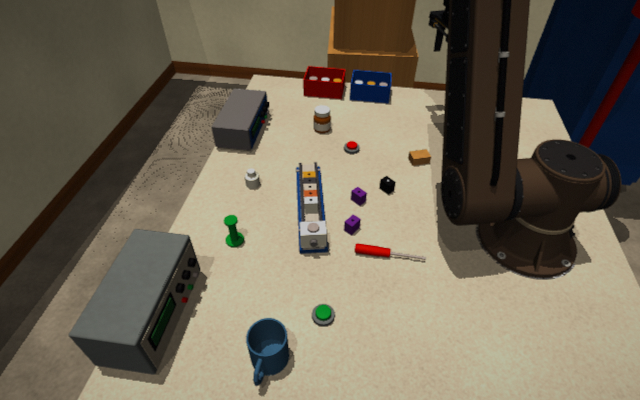

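The scene view shows the row at (280–318, 203–215), the heater head at (352,230), green button (432,271) and red (263,166). In the side view: rail (308,170)–(313,250), green (323,314), red (351,147). The push direction is roughly +y.

Run:
```python
from h import *
for f,(x,y,w,h) in {'s1':(240,180,140,80),'d1':(280,150,100,110)}.items():
    i=cv2.imread(f'pics/{f}.png'); k=5
    cv2.imwrite(f'pics/{f}z.png',cv2.resize(i[y:y+h,x:x+w],None,fx=k,fy=k,interpolation=cv2.INTER_CUBIC))
C={}
for f,g in (('s1',(432,271)),('d1',(323,314))):
    i=cv2.imread(f'pics/{f}.png');hsv=cv2.cvtColor(i,cv2.COLOR_BGR2HSV)
    m=cv2.inRange(hsv,(45,120,50),(80,255,255))
    n,l,st,c=cv2.connectedComponentsWithStats(m)
    j=min((j for j in range(1,n) if st[j,4]>20),key=lambda j:np.hypot(*(c[j]-g)))
    print(f,c[j],st[j],ray(f,c[j],.022)); C[f]=c[j]
    m=cv2.inRange(hsv,(100,130,30),(125,255,255))
    n,l,st,c=cv2.connectedComponentsWithStats(m)
    print([(c[j].round(),st[j]) for j in range(1,n) if 60<st[j,4]<3000 and abs(c[j][0]-310)<70 and 150<c[j][1]<260])
a,b=[(ray(f,C[f],0)[0],ray(f,C[f],.1)[0]) for f in('s1','d1')]
# two view height
D=np.c_[a[1]-a[0],-(b[1]-b[0])];t=np.linalg.lstsq(D,b[0]-a[0],rcond=None)[0];print('green 2view',a[0]+t[0]*(a[1]-a[0]),b[0]+t[1]*(b[1]-b[0]))
```

```text
s1 [432.88961039 268.90909091] [426 263  15  13 154] [[0.50791835 0.30719195 0.022     ]]
[(array([305., 232.]), array([251, 207, 107,  49, 514], dtype=int32))]
d1 [322.86772487 312.00529101] [316 305  15  16 189] [[0.50344123 0.30977458 0.022     ]]
[(array([321., 196.]), array([318, 171,   7,  49, 118], dtype=int32)), (array([299., 196.]), array([297, 172,   4,  50, 110], dtype=int32)), (array([313., 250.]), array([300, 247,  28,   6,  79], dtype=int32))]
green 2view [0.503576   0.30550601 0.01690608] [0.50384508 0.30656291 0.0163269 ]
```

View pics/s1z.png

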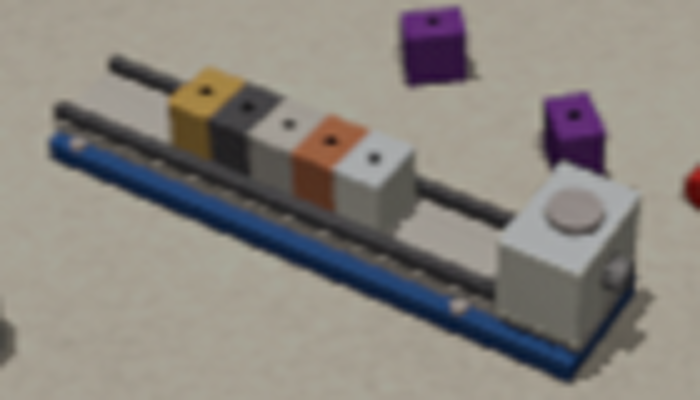

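View pics/d1z.png

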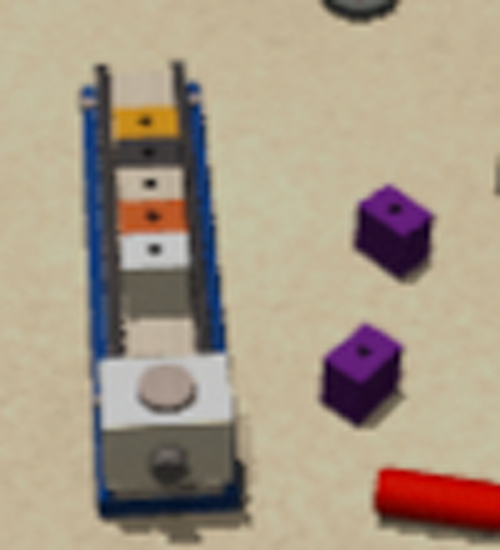

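The zoomed views show the order brass, steel, aluminium, copper, PTFE towards the head, with a top hole in each. Scene hole pixels run from (281.4,198.2) to (314.8,211.6), side ones from (309.2,174.2) to (310.8,199.6). Two purple decoys stand on the robot side of the rail.

Run:
```python
from h import *
S=np.array([(207,91),(248,107),(289,125),(331,141),(374,158)])/5+(240,180)
D=np.array([(146,121),(149,152),(150,183),(152,216),(154,248)])/5+(280,150)
a,b=ray('s1',S,.06),ray('d1',D,.06);print(a.round(4),b.round(4))
def tri(u,v):
    A=[]
    a0,a1=ray('s1',u,0)[0],ray('s1',u,.1)[0];b0,b1=ray('d1',v,0)[0],ray('d1',v,.1)[0]
    t=np.linalg.lstsq(np.c_[a1-a0,-(b1-b0)],b0-a0,rcond=None)[0];return (a0+t[0]*(a1-a0)+b0+t[1]*(b1-b0))/2
print(np.array([tri(u,v) for u,v in zip(S,D)]).round(4))
for p in(a,b,(a+b)/2):
    d=np.polyfit(range(5),p,1)[0];print(d,np.hypot(*d[:2]),np.degrees(np.arctan2(d[1],d[0])))
# head top edges, blue base
print('head top s', ray('s1',np.array([(498,245),(575,270),(638,195),(563,163)])/5+(240,180),.074).round(4))
print('head top d', ray('d1',np.array([(100,360),(227,353),(235,422),(105,432)])/5+(280,150),.074).round(4))
print('base s',ray('s1',np.array([(52,155),(572,378)])/5+(240,180),0).round(4))
# red, purple, plunger etc
for n,u,v,z in(('red',(263,165),(351.5,146),.022),('purA',(326.5,184),(359,189.5),.036),('purB',(355,203),(353,220.5),.036)):print(n,ray('s1',u,z),ray('d1',v,z))
```

```text
[[ 0.6038 -0.099   0.06  ]
 [ 0.5979 -0.0735  0.06  ]
 [ 0.5933 -0.0473  0.06  ]
 [ 0.5873 -0.0225  0.06  ]
 [ 0.5816  0.0028  0.06  ]] [[ 0.603  -0.0968  0.06  ]
 [ 0.5969 -0.0711  0.06  ]
 [ 0.5921 -0.046   0.06  ]
 [ 0.5866 -0.0202  0.06  ]
 [ 0.5815  0.004   0.06  ]]
[[ 0.6033 -0.0993  0.0587]
 [ 0.5972 -0.0739  0.0584]
 [ 0.5924 -0.0481  0.0585]
 [ 0.5868 -0.0225  0.0588]
 [ 0.5815  0.003   0.0596]]
[-5.51434572e-03  2.54725488e-02 -3.14727043e-17] 0.026062592952927285 102.21501053956821
[-5.33638179e-03  2.52465967e-02 -3.29432787e-18] 0.025804410806429423 101.93495692854539
[-5.42536376e-03  2.53595728e-02 -1.70124605e-17] 0.025933424433981965 102.07568075703048
head top s [[0.5967 0.1003 0.074 ]
 [0.5847 0.1374 0.074 ]
 [0.5246 0.1264 0.074 ]
 [0.5317 0.0848 0.074 ]]
head top d [[0.5926 0.1002 0.074 ]
 [0.5304 0.0857 0.074 ]
 [0.5202 0.1299 0.074 ]
 [0.5816 0.1458 0.074 ]]
base s [[ 0.6544 -0.1783  0.    ]
 [ 0.5835  0.1385  0.    ]]
red [[ 0.50607405 -0.29999451  0.022     ]] [[ 0.49810097 -0.29699419  0.022     ]]
purA [[ 0.45529297 -0.076182    0.036     ]] [[ 0.45668699 -0.0811978   0.036     ]]
purB [[0.46407455 0.0374577  0.036     ]] [[0.46250958 0.04000995 0.036     ]]
```

```bash
cat >> h.py <<'E'
def to(p,yaw,base=None):
    from scipy.spatial.transform import Rotation as R
    s=get_state();Rm=R.from_euler('xyz',s['tool_rot'],degrees=True).as_matrix()
    d=Rm.T@(np.array(p)-s['tcp_pos']);print('dp',d.round(4),'yaw',round(-np.radians((yaw-s['tool_rot'][2]+180)%360-180),4),'tcp',s['tcp_pos'].round(4),s['tool_rot'].round(2),'F',s['force'].round(1),'t',s['clock'])
E
python3 -c "
from h import *
to([.6137,-.1449,.33],102.3)"
```

```text
dp [ 0.5187 -0.2664  0.0745] yaw -1.4127 tcp [ 0.2277 -0.582   0.4042] [-1.7994e+02 -1.0000e-02  2.1360e+01] F [ 0.3  0.  -0.1] t 0.1
```

Call:
{"method": "play_rows", "body": {"motion": [{"dp":[0.04,-0.02,0.0],"yaw":-0.11,"gripper":0},{"dp":[0.08,-0.04,0.0],"yaw":-0.22,"gripper":0},{"dp":[0.115,-0.058,0.0],"yaw":-0.33,"gripper":0},{"dp":[0.15,-0.076,0.0],"yaw":-0.44,"gripper":0},{"dp":[0.185,-0.094,0.0],"yaw":-0.55,"gripper":0},{"dp":[0.22,-0.112,0.0],"yaw":-0.66,"gripper":0},{"dp":[0.255,-0.13,0.0],"yaw":-0.77,"gripper":0},{"dp":[0.29,-0.148,0.0],"yaw":-0.88,"gripper":0},{"dp":[0.325,-0.166,0.0],"yaw":-0.99,"gripper":0},{"dp":[0.36,-0.184,0.0],"yaw":-1.1,"gripper":0},{"dp":[0.395,-0.202,0.02],"yaw":-1.2,"gripper":0},{"dp":[0.43,-0.22,0.04],"yaw":-1.3,"gripper":0},{"dp":[0.46,-0.236,0.06],"yaw":-1.4127,"gripper":0},{"dp":[0.49,-0.252,0.07],"yaw":-1.4127,"gripper":0},{"dp":[0.51,-0.262,0.0745],"yaw":-1.4127,"gripper":0},{"dp":[0.5187,-0.2664,0.0745],"yaw":-1.4127,"gripper":0},{"dp":[0.5187,-0.2664,0.0745],"yaw":-1.4127,"gripper":0},{"dp":[0.5187,-0.2664,0.0745],"yaw":-1.4127,"gripper":0},{"dp":[0.5187,-0.2664,0.0745],"yaw":-1.4127,"gripper":0}]}}

```text
clock: 1.68
tcp_pos: [0.613, -0.1461, 0.3307]
tool_rot: [180.0, 0.0, 102.2]
force: [-0.3, -0.2, -0.0]
opening: 0.0005
grip_force: 0.0
```

Run:
```python
from h import *
to([.6137,-.1449,.225],102.3)
from scipy.spatial.transform import Rotation as R
s=get_state();im=get_image('wrist')
T=np.eye(4);T[:3,:3]=R.from_euler('xyz',s['tool_rot'],degrees=True).as_matrix();T[:3,3]=s['tcp_pos'];T=T@im['T_tool_cam']
cv2.imwrite('pics/w1.png',im['frame'][:,:,::-1]);np.savez('pics/w1.npz',T=T,K=[im[k] for k in('fx','fy','cx','cy')]);print(T.round(3),s['opening'])
```

```text
dp [0.0011 0.0009 0.1057] yaw -0.0009 tcp [ 0.613  -0.1461  0.3307] [1.7999e+02 2.0000e-02 1.0225e+02] F [-0.3 -0.2 -0. ] t 1.6833
[[ 0.977  0.203  0.062  0.595]
 [ 0.213 -0.934 -0.287 -0.064]
 [-0.     0.294 -0.956  0.31 ]
 [ 0.     0.     0.     1.   ]] 0.0005277977630871255
```

View pics/w1.png

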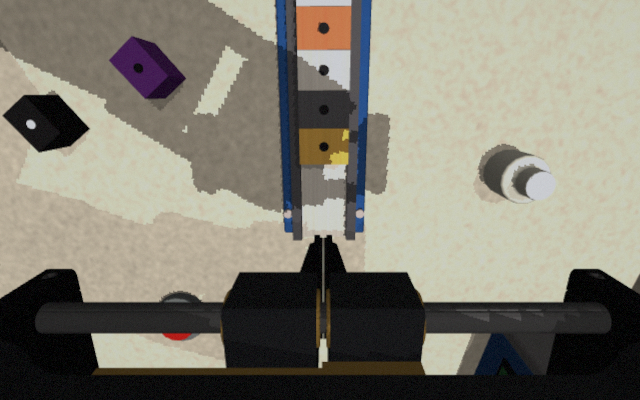

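The wrist view shows the rail running straight up the picture, with block holes at (323,28), (323,70), (323,109) and (323.5,146). The closed fingertips at (323,240) are centred behind the brass block. I'll check the position, then descend.

Run:
```python
from h import *
p=ray('w1',[(323,28),(323,70),(323,109),(323.5,146)],.06);print(p.round(4))
d=p[0]-p[3];print(np.hypot(*d[:2])/3,np.degrees(np.arctan2(d[1],d[0])))
# rail guide inner edges / base far corners
q=ray('w1',[(287,40),(285,215),(371,40),(363,215)],.012);print(q.round(4))
e=ray('w1',[(299,164),(350,164)],.06);print('back edge top',e.round(4))
```

```text
[[ 0.5858 -0.0228  0.06  ]
 [ 0.5914 -0.0483  0.06  ]
 [ 0.5969 -0.0736  0.06  ]
 [ 0.6028 -0.099   0.06  ]]
0.026037996076472933 102.55349591575037
[[ 0.5578 -0.0294  0.012 ]
 [ 0.5831 -0.1755  0.012 ]
 [ 0.6234 -0.0151  0.012 ]
 [ 0.6536 -0.1601  0.012 ]]
back edge top [[ 0.5879 -0.1159  0.06  ]
 [ 0.6248 -0.1079  0.06  ]]
```

Call:
{"method": "play_rows", "body": {"motion": [{"dp":[0.0,0.0,0.035],"yaw":0,"gripper":0},{"dp":[0.0,0.0,0.07],"yaw":0,"gripper":0},{"dp":[0.0,0.0,0.09],"yaw":0,"gripper":0},{"dp":[0.0,0.0,0.1],"yaw":0,"gripper":0},{"dp":[0.0,0.0,0.105],"yaw":0,"gripper":0},{"dp":[0.0,0.0,0.105],"yaw":0,"gripper":0},{"dp":[0.0,0.0,0.105],"yaw":0,"gripper":0}]}}

```text
clock: 2.32
tcp_pos: [0.6139, -0.1455, 0.2265]
tool_rot: [179.9, 0.1, 102.3]
force: [-0.5, -0.4, 1.0]
opening: 0.0002
grip_force: 0.0
```

Call:
{"method": "play_rows", "body": {"motion": [{"dp":[0.008,0.0,0.002],"yaw":0,"gripper":0},{"dp":[0.013,0.0,0.002],"yaw":0,"gripper":0},{"dp":[0.016,0.0,0.002],"yaw":0,"gripper":0},{"dp":[0.018,0.0,0.002],"yaw":0,"gripper":0},{"dp":[0.02,0.0,0.002],"yaw":0,"gripper":0},{"dp":[0.022,0.0,0.002],"yaw":0,"gripper":0},{"dp":[0.024,0.0,0.002],"yaw":0,"gripper":0},{"dp":[0.026,0.0,0.002],"yaw":0,"gripper":0},{"dp":[0.028,0.0,0.002],"yaw":0,"gripper":0},{"dp":[0.03,0.0,0.002],"yaw":0,"gripper":0},{"dp":[0.032,0.0,0.002],"yaw":0,"gripper":0}]}}

```text
clock: 3.23
tcp_pos: [0.6072, -0.1143, 0.2235]
tool_rot: [179.9, 0.1, 102.3]
force: [1.5, -6.2, 0.4]
opening: 0.0002
grip_force: 2.9
```

Call:
{"method": "play_rows", "body": {"motion": [{"dp":[0.002,0.0,0.0],"yaw":0,"gripper":0},{"dp":[0.005,0.0,0.0],"yaw":0,"gripper":0},{"dp":[0.008,0.0,0.0],"yaw":0,"gripper":0},{"dp":[0.011,0.0,0.0],"yaw":0,"gripper":0},{"dp":[0.014,0.0,0.0],"yaw":0,"gripper":0},{"dp":[0.017,0.0,0.0],"yaw":0,"gripper":0},{"dp":[0.02,0.0,0.0],"yaw":0,"gripper":0},{"dp":[0.023,0.0,0.0],"yaw":0,"gripper":0},{"dp":[0.026,0.0,0.0],"yaw":0,"gripper":0},{"dp":[0.029,0.0,0.0],"yaw":0,"gripper":0},{"dp":[0.032,0.0,0.0],"yaw":0,"gripper":0},{"dp":[0.035,0.0,0.0],"yaw":0,"gripper":0},{"dp":[0.038,0.0,0.0],"yaw":0,"gripper":0},{"dp":[0.041,0.0,0.0],"yaw":0,"gripper":0},{"dp":[0.044,0.0,0.0],"yaw":0,"gripper":0},{"dp":[0.047,0.0,0.0],"yaw":0,"gripper":0},{"dp":[0.05,0.0,0.0],"yaw":0,"gripper":0},{"dp":[0.052,0.0,0.0],"yaw":0,"gripper":0}]}}

```text
clock: 4.73
tcp_pos: [0.5961, -0.0633, 0.2235]
tool_rot: [179.9, 0.1, 102.3]
force: [1.1, -5.4, 1.0]
opening: 0.0004
grip_force: 2.9
```

Run:
```python
from h import *
from scipy.spatial.transform import Rotation as R
snap('scene','s2');i=cv2.imread('pics/s2.png');a=cv2.resize(i[170:260,240:380],None,fx=5,fy=5,interpolation=cv2.INTER_CUBIC)
cv2.imwrite('pics/s2z.png',a)
to([0,0,0],0)
```

```text
dp [ 0.1889 -0.5691  0.2226] yaw 1.7856 tcp [ 0.596  -0.0631  0.2235] [1.7994e+02 6.0000e-02 1.0230e+02] F [ 1.7 -4.   0.3] t 4.7833
```

View pics/s2z.png

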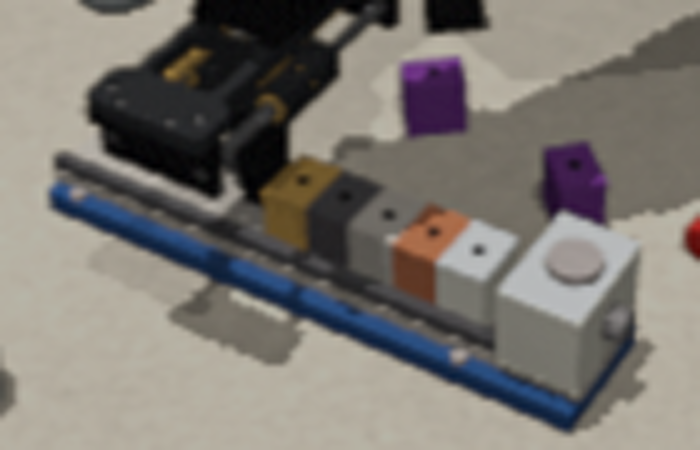

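The train is intact, with brass to PTFE in contact; the PTFE hole is at crop (479,250) and the head's near edge at about (500,285). Close to 20 mm remain, so I continue slowly.

Call:
{"method": "play_rows", "body": {"motion": [{"dp":[0.002,0.0,0.0],"yaw":0,"gripper":0},{"dp":[0.004,0.0,0.0],"yaw":0,"gripper":0},{"dp":[0.006,0.0,0.0],"yaw":0,"gripper":0},{"dp":[0.008,0.0,0.0],"yaw":0,"gripper":0},{"dp":[0.01,0.0,0.0],"yaw":0,"gripper":0},{"dp":[0.011,0.0,0.0],"yaw":0,"gripper":0},{"dp":[0.012,0.0,0.0],"yaw":0,"gripper":0},{"dp":[0.013,0.0,0.0],"yaw":0,"gripper":0},{"dp":[0.014,0.0,0.0],"yaw":0,"gripper":0}]}}

```text
clock: 5.53
tcp_pos: [0.5931, -0.0498, 0.2235]
tool_rot: [179.9, 0.1, 102.3]
force: [1.4, -6.2, 1.6]
opening: 0.0004
grip_force: 3.1
```

Run:
```python
from h import *
u=np.array([-.214,.977]);a=ray('s2',np.array([(303,180),(479,250)])/5+(240,170),.06);print(a.round(4))
print('gap at s2',(np.array([.5628,.0928])-a[1,:2])@u-.013)
```

```text
[[ 0.5911 -0.0392  0.06  ]
 [ 0.5684  0.0626  0.06  ]]
gap at s2 0.017688909746366006
```

~4 mm to go.

Call:
{"method": "play_rows", "body": {"motion": [{"dp":[0.0005,0.0,0.0],"yaw":0,"gripper":0},{"dp":[0.001,0.0,0.0],"yaw":0,"gripper":0},{"dp":[0.0015,0.0,0.0],"yaw":0,"gripper":0},{"dp":[0.002,0.0,0.0],"yaw":0,"gripper":0},{"dp":[0.0025,0.0,0.0],"yaw":0,"gripper":0},{"dp":[0.003,0.0,0.0],"yaw":0,"gripper":0}]}}

```text
clock: 6.03
tcp_pos: [0.5928, -0.0482, 0.2236]
tool_rot: [179.9, 0.2, 102.3]
force: [2.9, -21.3, -0.3]
opening: 0.0003
grip_force: 10.6
```

Call:
{"method": "play_rows", "body": {"motion": [{"dp":[0.0005,0.0,0.0],"yaw":0,"gripper":0},{"dp":[0.001,0.0,0.0],"yaw":0,"gripper":0},{"dp":[0.0015,0.0,0.0],"yaw":0,"gripper":0},{"dp":[0.0015,0.0,0.0],"yaw":0,"gripper":0}]}}

```text
clock: 6.37
tcp_pos: [0.5928, -0.0477, 0.2237]
tool_rot: [179.8, 0.3, 102.3]
force: [3.8, -28.0, -2.6]
opening: 0.0002
grip_force: 13.8
```

The force rose to 28 N with the arm stalled, so the train is home. I back straight off and rise, then check.

Call:
{"method": "play_rows", "body": {"motion": [{"dp":[-0.001,0.0,0.0],"yaw":0,"gripper":0},{"dp":[-0.002,0.0,0.0],"yaw":0,"gripper":0},{"dp":[-0.003,0.0,0.0],"yaw":0,"gripper":0},{"dp":[-0.006,0.0,0.0],"yaw":0,"gripper":0},{"dp":[-0.012,0.0,0.0],"yaw":0,"gripper":0},{"dp":[-0.022,0.0,0.0],"yaw":0,"gripper":0},{"dp":[-0.032,0.0,0.0],"yaw":0,"gripper":0},{"dp":[-0.035,0.0,0.0],"yaw":0,"gripper":0},{"dp":[-0.035,0.0,0.0],"yaw":0,"gripper":0},{"dp":[-0.035,0.0,-0.03],"yaw":0,"gripper":0},{"dp":[-0.035,0.0,-0.07],"yaw":0,"gripper":0},{"dp":[-0.035,0.0,-0.1],"yaw":0,"gripper":0},{"dp":[-0.035,0.0,-0.12],"yaw":0,"gripper":0},{"dp":[-0.035,0.0,-0.12],"yaw":0,"gripper":0},{"dp":[-0.035,0.0,-0.12],"yaw":0,"gripper":0}]}}

```text
clock: 7.62
tcp_pos: [0.5991, -0.0789, 0.344]
tool_rot: [179.9, 0.0, 102.3]
force: [-0.9, -0.3, -0.4]
opening: 0.0006
grip_force: 0.0
```

Run:
```python
from h import *
from scipy.spatial.transform import Rotation as R
s=get_state();im=get_image('wrist')
T=np.eye(4);T[:3,:3]=R.from_euler('xyz',s['tool_rot'],degrees=True).as_matrix();T[:3,3]=s['tcp_pos'];T=T@im['T_tool_cam']
np.savez('pics/w2.npz',T=T,K=[im[k] for k in('fx','fy','cx','cy')])
a=im['frame'][:,:,::-1];cv2.imwrite('pics/w2.png',a)
_,im=snap('scene','s3')
b=cv2.imread('pics/s3.png')[170:260,240:380]
a=cv2.resize(a[0:260,220:430],None,fx=1.8,fy=1.8);b=cv2.resize(b,(378,243),interpolation=cv2.INTER_CUBIC)
c=np.zeros((468,378,3),np.uint8);c[:243]=b;cv2.imwrite('pics/c3.png',np.hstack([a,c]))
to([.504,.306,.27],102.3)
```

```text
dp [ 0.3963 -0.0107  0.0724] yaw 0.0001 tcp [ 0.599  -0.0789  0.3421] [-1.7991e+02 -4.0000e-02  1.0230e+02] F [-0.1  0.6 -1. ] t 7.7167
```

View pics/c3.png

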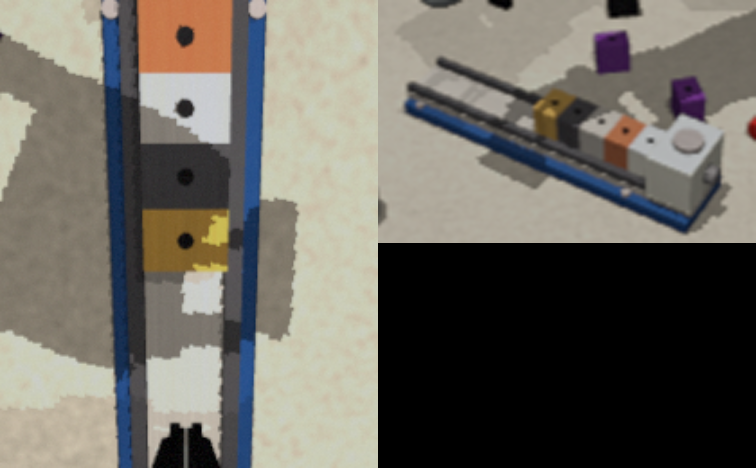

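The five blocks stand flush with no gaps, and PTFE is against the head. Next I move towards the green button, stopping short for a close measurement.

Call:
{"method": "play_rows", "body": {"motion": [{"dp":[0.02,0.0,0.0],"yaw":0,"gripper":0},{"dp":[0.055,0.0,0.0],"yaw":0,"gripper":0},{"dp":[0.095,0.0,0.0],"yaw":0,"gripper":0},{"dp":[0.135,0.0,0.0],"yaw":0,"gripper":0},{"dp":[0.175,0.0,0.0],"yaw":0,"gripper":0},{"dp":[0.215,0.0,0.0],"yaw":0,"gripper":0},{"dp":[0.25,0.0,0.0],"yaw":0,"gripper":0},{"dp":[0.28,-0.005,0.0],"yaw":0,"gripper":0},{"dp":[0.3,-0.01,0.0],"yaw":0,"gripper":0},{"dp":[0.31,-0.0107,0.0],"yaw":0,"gripper":0},{"dp":[0.31,-0.0107,0.0],"yaw":0,"gripper":0},{"dp":[0.31,-0.0107,0.0],"yaw":0,"gripper":0},{"dp":[0.31,-0.0107,0.0],"yaw":0,"gripper":0}]}}

```text
clock: 8.8
tcp_pos: [0.5234, 0.2205, 0.3427]
tool_rot: [-180.0, 0.0, 102.3]
force: [0.2, -1.3, 0.2]
opening: 0.0008
grip_force: 0.0
```

Run:
```python
from h import *
from scipy.spatial.transform import Rotation as R
s=get_state();im=get_image('wrist')
T=np.eye(4);T[:3,:3]=R.from_euler('xyz',s['tool_rot'],degrees=True).as_matrix();T[:3,3]=s['tcp_pos'];T=T@im['T_tool_cam']
np.savez('pics/w3.npz',T=T,K=[im[k] for k in('fx','fy','cx','cy')])
a=np.ascontiguousarray(im['frame'][:,:,::-1])
m=cv2.inRange(cv2.cvtColor(a,cv2.COLOR_BGR2HSV),(45,100,30),(85,255,255))
n,l,st,c=cv2.connectedComponentsWithStats(m)
for j in range(1,n):
    if st[j,4]>100: print(c[j],st[j],ray('w3',c[j],.022))
snap('side','d3');d=cv2.imread('pics/d3.png')[150:260,280:380]
cv2.imwrite('pics/c4.png',np.hstack([a[:,:,:][:400,:420],cv2.resize(d,(364,400),interpolation=cv2.INTER_CUBIC)]) if False else np.hstack([cv2.resize(a,(416,260)),cv2.resize(d,(236,260),interpolation=cv2.INTER_CUBIC)]))
to([.504,.307,.235],102.3)
```

```text
[320.66292135  88.59129213] [ 300   67   42   44 1424] [[0.50191008 0.30690052 0.022     ]]
[521.23717949 299.57051282] [506 296  31   7 156] [[0.7423732  0.15210318 0.022     ]]
[539.63385827 343.19094488] [508 333  46  38 508] [[0.78134573 0.10653778 0.022     ]]
dp [ 0.0888 -0.0006  0.1079] yaw -0.0015 tcp [0.5234 0.2204 0.343 ] [-1.7998e+02  1.0000e-02  1.0221e+02] F [ 0.4  0.4 -0.4] t 8.9
```

View pics/c4.png

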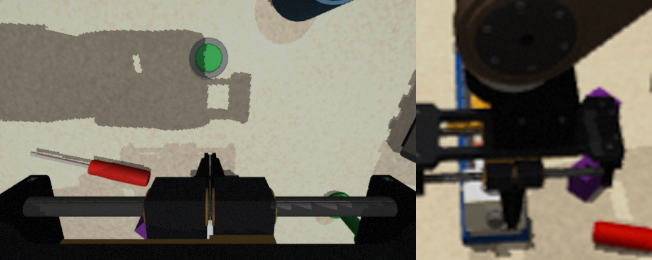

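The green button is at wrist (320.7,88.6), so about (0.502, 0.307). The mug's edge appears at the top right; I check its clearance from the gripper body.

Run:
```python
from h import *
for z in(.045,.09): print(ray('w3',[(420,10),(446,30),(490,28)],z).round(3))
print('side rim ellipse',ray('d1',[(247,335),(288,335),(267,320)],.09).round(3),'scene base',ray('s1',[(458,343)],0).round(3))
to([.502,.306,.225],102.3)
```

```text
[[0.561 0.375 0.045]
 [0.584 0.366 0.045]
 [0.615 0.374 0.045]]
[[0.552 0.363 0.09 ]
 [0.571 0.356 0.09 ]
 [0.597 0.363 0.09 ]]
side rim ellipse [[0.637 0.419 0.09 ]
 [0.559 0.408 0.09 ]
 [0.606 0.382 0.09 ]] scene base [[0.62  0.438 0.   ]]
dp [ 0.0883 -0.0028  0.1179] yaw -0.0015 tcp [0.5234 0.2204 0.343 ] [-1.7998e+02  1.0000e-02  1.0221e+02] F [ 0.4  0.4 -0.4] t 8.9
```

Call:
{"method": "play_rows", "body": {"motion": [{"dp":[0.02,0.0,0.0],"yaw":0.09,"gripper":0},{"dp":[0.05,-0.001,0.01],"yaw":0.18,"gripper":0},{"dp":[0.075,-0.002,0.03],"yaw":0.27,"gripper":0},{"dp":[0.088,-0.003,0.06],"yaw":0.35,"gripper":0},{"dp":[0.088,-0.003,0.09],"yaw":0.35,"gripper":0},{"dp":[0.088,-0.003,0.11],"yaw":0.35,"gripper":0},{"dp":[0.088,-0.003,0.12],"yaw":0.35,"gripper":0},{"dp":[0.088,-0.003,0.124],"yaw":0.35,"gripper":0},{"dp":[0.088,-0.003,0.124],"yaw":0.35,"gripper":0},{"dp":[0.088,-0.003,0.124],"yaw":0.35,"gripper":0}]}}

```text
clock: 9.73
tcp_pos: [0.5017, 0.3065, 0.2202]
tool_rot: [179.9, -0.0, 82.2]
force: [-0.2, -0.5, -0.3]
opening: 0.0006
grip_force: 0.0
```

Call:
{"method": "play_rows", "body": {"motion": [{"dp":[0,0,0.003],"yaw":0,"gripper":0},{"dp":[0,0,0.005],"yaw":0,"gripper":0},{"dp":[0,0,0.007],"yaw":0,"gripper":0},{"dp":[0,0,0.009],"yaw":0,"gripper":0},{"dp":[0,0,0.011],"yaw":0,"gripper":0},{"dp":[0,0,0.012],"yaw":0,"gripper":0},{"dp":[0,0,0.012],"yaw":0,"gripper":0},{"dp":[0,0,0.012],"yaw":0,"gripper":0}]}}

```text
clock: 10.4
tcp_pos: [0.5013, 0.3069, 0.2074]
tool_rot: [180.0, -0.0, 82.3]
force: [1.8, -0.7, 4.7]
opening: 0.0007
grip_force: 2.1
```

Call:
{"method": "play_rows", "body": {"motion": [{"dp":[0,0,0.001],"yaw":0,"gripper":0},{"dp":[0,0,0.002],"yaw":0,"gripper":0},{"dp":[0,0,0.003],"yaw":0,"gripper":0},{"dp":[0,0,0.003],"yaw":0,"gripper":0},{"dp":[0,0,0.003],"yaw":0,"gripper":0}]}}

```text
clock: 10.82
tcp_pos: [0.5012, 0.3069, 0.206]
tool_rot: [179.9, -0.0, 82.3]
force: [-3.8, -4.0, 25.2]
opening: 0.0005
grip_force: 12.6
```

Bottomed out at 25 N, fully down. I release it and rise clear.

Call:
{"method": "play_rows", "body": {"motion": [{"dp":[0,0,-0.003],"yaw":0,"gripper":0},{"dp":[0,0,-0.008],"yaw":0,"gripper":0},{"dp":[0,0,-0.02],"yaw":0,"gripper":0},{"dp":[0,0,-0.05],"yaw":0,"gripper":0},{"dp":[0,0,-0.09],"yaw":0,"gripper":0},{"dp":[0,0,-0.13],"yaw":0,"gripper":0},{"dp":[-0.03,0,-0.165],"yaw":0,"gripper":0},{"dp":[-0.04,0.03,-0.19],"yaw":0,"gripper":0},{"dp":[-0.04,0.03,-0.2],"yaw":0,"gripper":0},{"dp":[-0.04,0.03,-0.2],"yaw":0,"gripper":0},{"dp":[-0.04,0.03,-0.2],"yaw":0,"gripper":0}]}}

```text
clock: 11.73
tcp_pos: [0.525, 0.263, 0.4042]
tool_rot: [-180.0, 0.0, 82.2]
force: [-0.2, 0.2, -0.1]
opening: 0.0002
grip_force: 0.0
```

Run:
```python
from h import *
snap('scene','s4')
a=cv2.imread('pics/s4.png');z=cv2.resize(a[185:260,260:380],(480,300),interpolation=cv2.INTER_CUBIC)
b=cv2.resize(a[130:360,200:500],(391,300))
cv2.imwrite('pics/c5.png',np.hstack([z,b])[:,:800])
```

```text
(no output)
```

View pics/c5.png

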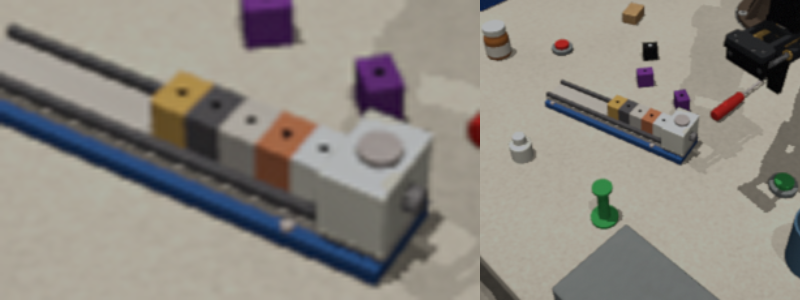

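The row is tight against the head, the green button is up again, and nothing else was disturbed.

```bash
python3 -c "
from rig import ticket
print(ticket.sign_off())"
```

```text
the job is handed in; nothing more can be done
None
```

The five-block train is home against the heater head with no visible gaps, the green button was then pressed to its stop and released, and the job was handed in at about 12 s; the verdict was not shown.

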